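# Third hand: hold the toppled module against its sprung mounting pad

### The job

The small grey sensor module has toppled onto its back: stand it upright on the mounting bracket's base plate, screen towards the open front and centred on the orange sprung pad, then press its back flat against the pad with a steady push of about 8 newtons (5 to 12, when the pad's black pointer is over the green mark), never ramming it. Finish while still holding it there, upright, on the plate and pressed, so that a colleague can drive the screws. Leave the bottles, beaker, tip box and screwdriver where they are.

Things in the scene. Friction and masses are not known exactly. Their poses are not given: they have to be found in the camera images.
- module: Grey box-shaped module, about 0.45 kg, 50 mm deep (x), 40 mm wide (y), 90 mm tall with its black foot, plus a steel port 26 mm across and 10 mm high on top (100 mm in all). Origin: centre of its underside; z runs up to the port; front with blue screen faces -x, plain back +x. At the start it lies on its back, screen up, port roughly towards the robot, left or right on the bench.
- module_front (a point): Point on the module's front (screen) face, 25 mm in front of its axis (module -x) and 50 mm above its underside.
- dock: Fixed mounting bracket, open front (its -x) roughly towards the robot. Aluminium base plate 6 mm thick, 120 mm wide (y), x from -70 to +110 mm; the module stands on it. Grey wall behind the pad, 100 mm wide, front at x = 88 mm, 64 mm high. Origin: underside of the plate (bench height), centre of the module's place; x points to the pad, y left, z up.
- pad: Orange sprung pad, 64 mm wide, 12 mm thick, 20 to 92 mm above the bench; flat front at x = 35 mm of the bracket at rest. It gives only along the bracket's x, up to 26 mm; spring 600 N/m, no preload (8 N at 13 mm). This entry's origin is the bracket's origin at rest and moves in with the pad. A black pointer on its top edge reaches left over the index rail.
- index_rail (a point): Middle of the top of the grey index rail on a post 100 mm high at the wall's left end, 10 mm wide, y = 37 to 47 mm, x = 32 to 92 mm, z = 92 to 100 mm of the bracket. Pad pointer over its white mark (nearest the front): push too weak; over green: right (5 to 12 N); over red: too strong.
- reagent: Amber bottle with red cap, 68 mm across, 150 mm tall, origin under its centre; leave alone.
- squeeze: White plastic bottle, 62 mm across, 150 mm tall, origin under its centre; leave alone.
- beaker: Glass beaker, 72 mm across, 90 mm tall, origin under its centre; leave alone.
- tipbox: White pipette-tip box with light blue lid, 120 (x) x 80 (y) x 65 mm, origin under its centre; leave alone.
- screwdriver: Red-handled screwdriver about 0.2 m long and under 35 mm thick, lying along its x near the middle of the bench, between bracket and module; leave alone.

How it is judged (in metres and radians):
On the way, in this order (a step that is already met when the one before it is completed fails the run):
1. the module has been turned upright (within 0.15 rad) (angle between module's own z axis and vertical below 0.15 rad), for 0.2 s.
2. upright and square on the plate, its back is pressed against the pad with 5 to 12 N for half a second (angle between module's own z axis and vertical below 0.1 rad and contact force between module and pad between 5 and 12 N and angle between the x axis of module and the x axis of dock, either way round below 0.12 rad and y of module in the frame of dock between -0.012 and 0.012 m and z of module in the frame of dock between 0.002 and 0.01 m and x of module_front in the frame of dock below 0.015 m), for 0.5 s.
At the end, for the whole second after the job is handed in: Still held by the robot and at rest, the module stands on the base plate (foot within 4 mm of it), upright within 0.1 rad, its back to the pad and square to it within 0.12 rad, centred sideways within 12 mm, and pushes on the pad with 5 to 12 N (all of step 2 and linear speed of module below 0.01 m/s and contact force between any of the fingers, the arm and module above 2 N); the arm keeps its last pose, push and grip.
It fails at once if the pad is rammed (more than 18 N) (contact force between module and pad above 18 N).
It fails at once if a bystander is shifted more than 30 mm or toppled (distance of any of reagent, squeeze, beaker, tipbox, screwdriver from where it was at the start of the episode above 0.03 m or angle between any of reagent, squeeze, beaker, tipbox's own z axis and vertical above 0.4 rad).
It also fails if it takes over 64 s, if anything falls off the work surface, if the arm or the gripper's body presses on something with over 40 N, if the wrist force passes 120 N, or if a joint passes its speed limit or range.

### The arm

A 6-joint arm with a two-finger parallel gripper is mounted at the origin on the work surface. World frame = base frame: x ahead of the robot, y to its left, z up, the work surface at z = 0. Lengths are in mm, angles in rad, forces in N, time in s.
With the tool pointing down it reaches from about 350 to 975 mm from the base axis. Payload 7.1 kg.
Tool frame: the origin (TCP) lies at the very end of the fingers, on their centre line; the grasp point (between the pads) lies 19 mm behind it (ctrl.tcp_to_grasp is the distance from the TCP to the grasp point, in mm); z points along the fingers, x is the direction in which the jaws open and shut, and the axes are right-handed (so a half turn about z gives the same grasp; the last joint's range is limited). The gripper opens to 88 mm and grips with 3 to 60 N. Pads are 20 mm wide; open, the fingers measure 115 mm over their backs; the gripper's body (75 mm by 178 mm) begins 61 mm behind the grasp point.
Start: joints at [-1.201, 0.423, 1.63, -0, 1.089, -0.019], TCP at [236.94, -578.329, 222.675] pointing down, gripper open.
Joint ranges: [-3, 3], [-0.9, 2.11], [0.09, 2.58], [-1.31, 4.45], [0.11, 2.69], [-2.54, 2.54]. Speed limits (rad/s): [2.39, 2.39, 3.01, 3.14, 3.14, 3.14].

### API

Orientations are given as a rotation vector (axis times angle).
In Python, from workcell import get_obs, viewer, ctrl, masks_of gives the robot as it stands. The module is installed in compiled form; this text tells all that it offers.
- The arm moves only by the shell command python3 -m inch 'ROWS'. ROWS is JSON, a list of rows, each an object of numbers: "tx", "ty", "tz": the shift along the tool's x, y, z in cm; "ax", "ay", "az": the turn, a rotation vector about the tool's x, y, z in degrees; "jaw": the opening, from 0 (shut) to 1 (fully open). In form: [{"tx": .., "ty": .., "tz": .., "ax": .., "ay": .., "az": .., "jaw": ..}, ...]. A call has 1 to 12 rows; each row shifts and turns the commanded pose from where the row before left it, along the tool's axes as they then stand; what a row does not reach is not made up. A row lasts 1/8 s, in which the tool goes at most 62.5 mm and 10.7 degrees, less where a joint would pass 70% of its speed; a pose out of reach is approached as far as the arm can. A call is refused whole if a number of a shift passes 6.25 or a number of a turn 10.7, either way. A call with a gripper value outside its range is refused whole. The fingers move at their own pace and stop on an object; the grip force is fixed at half the most. Time passes only in rows, so rows that do not move let the fingers close. It gives the time, the measured TCP pose, the force and the opening at its end, in the units of the state.
- get_obs(): the state, without advancing time (a new reading comes with each control period).
- viewer.get_image(name): name is "scene" or "side" or "wrist"; returns (picture, depth): 384x512x3 uint8, red, green, blue; 384x512 float32, mm along the optical axis (not along the pixel's ray), 0 where there is no reading.
- viewer.get_calibration(name): a dict with "fx", "fy", "cx", "cy" (pixels), "rvec" (rotation vector, rad) and "tvec" (3), from world to camera coordinates, as OpenCV has them. Camera axes: x right, y down, z forward; pixel columns grow to the right and rows downward; lengths in mm; the calibration is good to about 2 mm. A picture is of the moment at which its call begins: read the wrist's pose just before it. get_calibration takes no time and is no camera call; for the wrist camera it gives the pose at the moment of the call.
- ctrl.close_job(): hands the job in, once; it reports no verdict.
Trained networks look in the newest picture that a camera, given by its name, has taken for a name from the list of things; names that differ only in an ending like _2 or _b are one class to them, and where a whole thing is asked for, a point or a joint stands for the part that bears it (a point fixed in the world has none). Each returns a list of dicts, best first, with "score" (0 to 1); they miss things now and then, are a little off and sometimes report something else, mostly with a low value. They report only what shows in the picture. A call takes as long as a camera call.
- masks_of(camera, thing): "pixels" (384x512 bool, what is visible of it) and "location" ([column, row] in pixels, amid what is visible of it).
The state is a dict: "t": time; "qpos": joint angles; "qvel": joint speeds; "joint_torque": joint torques, N m; "ee_pos": TCP position; "orientation": TCP orientation; "ft_force": force on the tool from outside, world axes, zero at the start; "moment": the same for the moment, N m; "width": finger opening in mm.
Only numpy, scipy, OpenCV 4.12 (cv2) and the standard library are available. Lean on these libraries where they do the work, as an engineer would, in place of code of your own. Each camera call takes 0.05 s, during which the arm holds its last target. There are 200 camera calls.

## Working session

There is one attempt and no reset: what is moved stays moved. The work goes in short steps, Python scripts to look and compute and a shell command to move; the robot and the scene stay as the last step left them, time stands still between calls to the robot, and variables do not carry over. Pictures are saved under pics/ and viewed, about 8 in all and at most 12, crops included, and the job is handed in when it is done.

```bash
mkdir -p pics; cat > h.py <<'E'
import numpy as np, cv2
from scipy.spatial.transform import Rotation as R
from workcell import get_obs, viewer, ctrl, masks_of
def cal(n):
    c=viewer.get_calibration(n); return c,R.from_rotvec(np.ravel(c['rvec'])).as_matrix(),np.ravel(c['tvec'])
def cloud(n,depth,mask=None):
    c,Rm,t=cal(n); v,u=np.nonzero((depth>0) if mask is None else (mask&(depth>0))); d=depth[v,u]
    p=np.c_[(u-c['cx'])/c['fx']*d,(v-c['cy'])/c['fy']*d,d]
    return (p-t)@Rm,u,v
def proj(n,P):
    c,Rm,t=cal(n); q=np.atleast_2d(P)@Rm.T+t
    return np.c_[q[:,0]/q[:,2]*c['fx']+c['cx'],q[:,1]/q[:,2]*c['fy']+c['cy']]
def save(f,im): cv2.imwrite('pics/'+f,cv2.cvtColor(im,cv2.COLOR_RGB2BGR))
E
python3 - <<'E'
from h import *
np.set_printoptions(precision=1,suppress=True)
o=get_obs();print(o['t'],o['ee_pos'],o['orientation'],o['width'])
ims=[]
for n in ['scene','side']:
    im,d=viewer.get_image(n); ims.append(im)
    for th in ['module','dock','pad','index_rail','reagent','squeeze','beaker','tipbox','screwdriver']:
        r=masks_of(n,th)
        if not r: print(n,th,None);continue
        p,u,v=cloud(n,d,r[0]['pixels'])
        print(n,th,round(r[0]['score'],2),r[0]['location'],len(p),np.median(p,0),np.percentile(p,3,0),np.percentile(p,97,0))
    np.savez(n+'.npz',im=im,d=d)
    save(n+'0.png',cv2.resize(im,None,fx=1.5,fy=1.5))
print(get_obs()['t'])
E
```

```text
0.0 [ 236.7 -577.8  221.9] [-2.6  1.7  0. ] 87.92380966873948
scene module 0.7 [298.7, 198.6] 284 [638.6 177.7  49.2] [571.4 154.7   2.8] [655.9 211.4  53.8]
scene dock 0.86 [203.3, 230.7] 1391 [ 739.2 -156.1   40.3] [ 601.9 -213.3    3.5] [ 761.9 -102.1   99.6]
scene pad 0.67 [202.1, 217.0] 462 [ 696.5 -155.6   60.4] [ 562.3 -187.9    1.8] [ 769.7 -120.9  102. ]
scene index_rail 0.74 [205.9, 229.4] 1415 [ 738.  -156.1   40.3] [ 600.1 -215.     3.7] [ 761.6 -103.2  101.2]
scene reagent 0.98 [114.0, 198.9] 771 [ 538.8 -435.7   75.7] [ 505.3 -470.5    2.7] [ 551.5 -408.5  151.2]
scene squeeze 0.68 [375.5, 197.6] 665 [705.6 406.8  73.6] [673.2 387.    3.8] [718.2 440.7 149.4]
scene beaker 0.78 [360.7, 169.8] 456 [504.2 448.4  63. ] [449.6 420.9   3.4] [518.8 485.3  90.2]
scene tipbox 0.77 [127.6, 233.8] 1144 [ 723.9 -398.9   62.8] [ 640.1 -441.     7.5] [ 753.  -363.2   68.5]
scene screwdriver 0.66 [237.1, 184.3] 139 [454.6 -11.   22.3] [391.7 -22.2   5.9] [566.3   0.   28.7]
side module 0.89 [230.6, 251.3] 1068 [602.9 194.9  42.7] [556.9 160.4   5.7] [650.7 212.6  52.7]
side dock 0.86 [223.6, 179.9] 1591 [ 685.3 -136.7    7.7] [ 585.4 -222.4    1.4] [748.1 -98.1 100.4]
side pad 0.57 [219.7, 170.6] 206 [ 692.4 -135.7   54.1] [ 682.1 -181.4   27.3] [ 760.2 -124.    93.8]
side index_rail 0.71 [223.8, 180.1] 1483 [ 685.5 -137.7    7.8] [ 587.5 -217.7    4.2] [ 743.2 -101.5  100.5]
side reagent 0.86 [283.4, 132.1] 630 [ 516.2 -418.9   74.4] [ 486.  -441.6    9. ] [ 547.3 -408.2  149.8]
side squeeze 0.65 [162.8, 318.4] 2037 [676.1 434.2  90.6] [654.8 407.8  10.1] [705.1 446.7 151.1]
side beaker 0.78 [272.4, 353.2] 2106 [482.4 439.6  59.5] [452.1 420.3  10.5] [512.4 486.1  91.2]
side tipbox 0.61 [235.8, 140.1] 858 [ 686.  -370.9   46.8] [ 631.  -437.4    2.5] [ 746.3 -362.2   67.6]
side screwdriver 0.75 [299.3, 210.8] 429 [448.9  -6.1  17.9] [390.  -35.5   0.8] [555.4   1.5  27.4]
1.0
```

View pics/scene0.png

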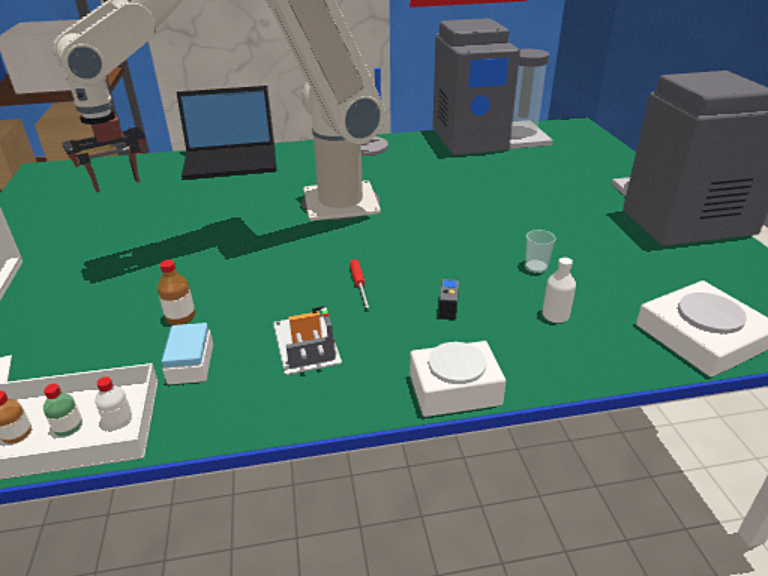

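View pics/side0.png

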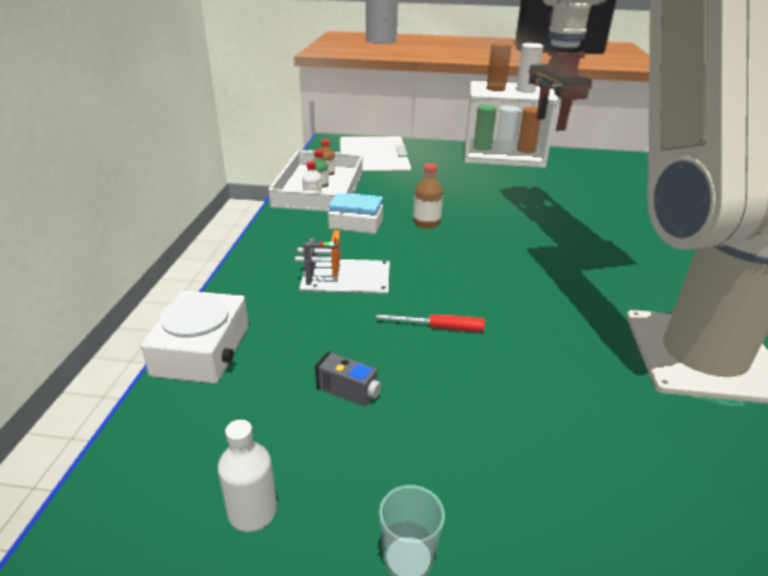

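The module lies at about (605, 183) mm, at scene pixel (449, 298) and side pixel (348, 378). Its port points towards the robot and its screen is up. The bracket is at about (665, -155), with its open front towards the robot and the screwdriver in between. I'll now fit both yaws.

```bash
python3 - <<'E'
from h import *
np.set_printoptions(precision=1,suppress=True)
C={}
for n in ['scene','side']:
    z=np.load(n+'.npz'); p,u,v=cloud(n,z['d']); C[n]=(p,z['im'][v,u].astype(int))
def sel(n,lo,hi): 
    p,c=C[n]; m=((p>lo)&(p<hi)).all(1); return p[m],c[m]
for n in C:
    p,c=sel(n,[530,130,44],[690,240,60]); print(n,'mod top',len(p),cv2.minAreaRect(p[:,:2].astype('f4')),np.median(p[:,2]))
    p,c=sel(n,[530,130,12],[690,240,60]); print(n,'mod all',len(p),cv2.minAreaRect(p[:,:2].astype('f4')))
    p,c=sel(n,[560,-240,3.5],[790,-80,11]); print(n,'plate',len(p),cv2.minAreaRect(p[:,:2].astype('f4')),np.median(p[:,2]))
    p,c=sel(n,[640,-240,20],[760,-80,105]); o=(c[:,0]>150)&(c[:,2]<90)&(c[:,1]<170)&(c[:,0]>c[:,1]+40); p=p[o]
    print(n,'orange',len(p),p.min(0) if len(p) else '',p.max(0) if len(p) else '')
    if len(p)>5: print(cv2.minAreaRect(p[:,:2].astype('f4')),np.median(p,0))
    p,c=sel(n,[480,-60,6],[0,0,0])if 0 else sel(n,[350,-80,8],[620,60,40]); print(n,'sd',cv2.minAreaRect(p[:,:2].astype('f4')))
# forward kinematics check of tool frame
o=get_obs(); print(R.from_rotvec(o['orientation']).as_matrix(), o['qpos'])
c,Rm,t=cal('wrist'); print('wrist cam pos',-Rm.T@t,'fwd',Rm[2],'right',Rm[0],c['fx'])
E
```

```text
scene mod top 188 ((610.0391235351562, 182.00335693359375), (39.71984100341797, 95.55606842041016), 70.01884460449219) 51.314985077846735
scene mod all 277 ((610.110595703125, 181.90347290039062), (40.05958557128906, 95.85910034179688), 70.7569580078125)
scene plate 499 ((675.503662109375, -159.55398559570312), (159.0135040283203, 224.80136108398438), 89.74276733398438) 6.708188595151869
scene orange 262 [ 683.5 -188.3   30.2] [ 712.5 -109.2  103.5]
((695.2560424804688, -147.77439880371094), (80.39317321777344, 24.798280715942383), 82.27908325195312) [ 696.6 -156.8   69.3]
scene sd ((486.43603515625, 9.792083740234375), (194.3307647705078, 59.07251739501953), 5.718145847320557)
side mod top 519 ((606.4097900390625, 182.06637573242188), (42.71482849121094, 91.40020751953125), 69.69680786132812) 50.87482929654504
side mod all 968 ((601.8026123046875, 183.9463653564453), (42.752017974853516, 101.32939910888672), 69.97257995605469)
side plate 1016 ((672.8084106445312, -156.79510498046875), (153.24411010742188, 207.1745147705078), 89.87133026123047) 7.07435871804516
side orange 91 [ 682.5 -181.4   21. ] [ 712.  -108.8  104.7]
((691.3859252929688, -143.594482421875), (74.20233917236328, 25.740283966064453), 76.74876403808594) [ 688.5 -128.2   74.4]
side sd ((484.96490478515625, -9.286086082458496), (197.5435028076172, 24.716297149658203), 0.6407241225242615)
[[ 0.4 -0.9 -0. ]
 [-0.9 -0.4 -0. ]
 [ 0.   0.  -1. ]] [-1.2  0.4  1.6 -0.   1.1 -0. ]
wrist cam pos [ 310.  -549.1  384.9] fwd [-0.3 -0.1 -1. ] right [ 0.4 -0.9  0. ] 301.04272289641284
```

```bash
python3 -m inch '[{"az":-10.6},{"az":-10.6},{"az":-10.6},{"az":-10.6},{"az":-10.6},{"az":-10.6},{"az":-10.6},{"az":-10.6},{"az":-10.6},{"az":-10.6},{"az":-10.6},{"az":-10.6}]' && python3 -m inch '[{"az":-10.6},{"az":-10.6},{"tx":4.8,"ty":3.4},{"tx":4.8,"ty":3.4},{"tx":4.8,"ty":3.4},{"tx":4.8,"ty":3.4},{"tx":4.8,"ty":3.4},{"tx":4.8,"ty":3.4},{"tx":4.8,"ty":3.4},{"tx":4.8,"ty":3.4}]' && python3 -m inch '[{"tx":4.8,"ty":3.4},{"tx":4.8,"ty":3.4},{}]'
python3 - <<'E'
from h import *
np.set_printoptions(precision=2,suppress=True)
o=get_obs();print(o['t'],o['ee_pos'],o['qpos']);print(R.from_rotvec(o['orientation']).as_matrix())
im,d=viewer.get_image('wrist'); np.savez('wd.npz',im=im,d=d); save('wdock.png',cv2.resize(im,None,fx=1.5,fy=1.5))
p,u,v=cloud('wrist',d); c=im[v,u].astype(int)
def sel(lo,hi): 
    m=((p>lo)&(p<hi)).all(1); return p[m],c[m]
q,_=sel([540,-280,-8],[800,-60,110])
for a in range(-8,104,8): 
    m=(q[:,2]>=a)&(q[:,2]<a+8); print(a,m.sum(),q[m].min(0)if m.any() else'',q[m].max(0) if m.any() else '')
pl=q[(q[:,2]>3.5)&(q[:,2]<10)]; print('plate',cv2.minAreaRect(pl[:,:2].astype('f4')))
f,cc=sel([650,-230,24],[730,-90,88]); o=(cc[:,0]>cc[:,1]+40)&(cc[:,2]<110); f=f[o]; print('orange',len(f),f.min(0),f.max(0))
A=np.c_[f[:,1:],np.ones(len(f))]; w=np.ones(len(f),bool)
for _ in range(5):
    s=np.linalg.lstsq(A[w],f[w,0],rcond=None)[0]; r=f[:,0]-A@s; w=np.abs(r)<3
print('pad plane x=',s,w.sum(),'yaw deg',-np.degrees(np.arctan(s[0])))
print('pad y range',np.percentile(f[w,1],[1,99]))
c0,Rm,t=cal('wrist');print('cam',-Rm.T@t)
E
```

```text
1.0 [ 236.94 -578.33  222.69] [-1.2   0.42  1.63 -0.    1.09 -0.02]
[[ 0.38 -0.93 -0.  ]
 [-0.93 -0.38 -0.  ]
 [ 0.    0.   -1.  ]]
-8 0  
0 0  
8 0  
16 0  
24 0  
32 0  
40 0  
48 0  
56 0  
64 0  
72 0  
80 0  
88 0  
96 0  
plate ((0.0, 0.0), (0.0, 0.0), 0.0)$[0]: bad value
Traceback (most recent call last):
ValueError: zero-size array to reduction operation minimum which has no identity
```

View pics/wdock.png

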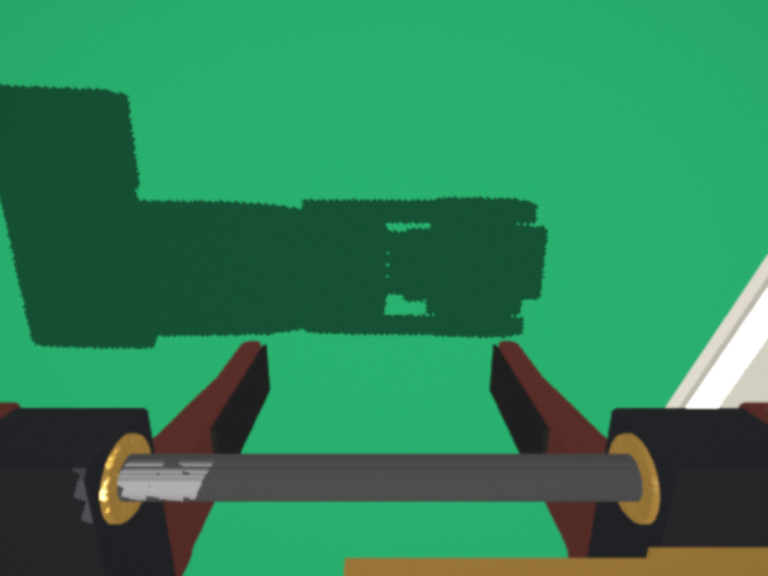

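The view shows only bare bench, because the rows need all seven fields. The fingertips are at (255, 350) and (505, 350), and the useful view lies on the -y side of the tool.

```bash
cat > dock.py <<'E'
from h import *
np.set_printoptions(precision=2,suppress=True)
o=get_obs();print(o['t'],o['ee_pos'],o['qpos']);print(R.from_rotvec(o['orientation']).as_matrix())
im,d=viewer.get_image('wrist'); np.savez('wd.npz',im=im,d=d); save('wdock2.png',cv2.resize(im,None,fx=1.5,fy=1.5))
p,u,v=cloud('wrist',d); c=im[v,u].astype(int)
def sel(lo,hi): 
    m=((p>lo)&(p<hi)).all(1); return p[m],c[m]
q,_=sel([540,-280,-8],[800,-60,110])
pl=q[(q[:,2]>3.5)&(q[:,2]<10)]; print('plate',len(pl),cv2.minAreaRect(pl[:,:2].astype('f4')) if len(pl) else '')
f,cc=sel([650,-230,24],[730,-90,96]); o=(cc[:,0]>cc[:,1]+40)&(cc[:,2]<110); f=f[o]; print('orange',len(f))
if len(f)>20:
    print(f.min(0),f.max(0),cv2.minAreaRect(f[:,:2].astype('f4')))
    A=np.c_[f[:,1:],np.ones(len(f))]; w=np.ones(len(f),bool)
    for _ in range(5):
        s=np.linalg.lstsq(A[w],f[w,0],rcond=None)[0]; r=f[:,0]-A@s; w=np.abs(r)<3
    print('pad plane x=',s,w.sum(),'yaw deg',-np.degrees(np.arctan(s[0])))
E
Z='"ax":0,"ay":0'
python3 -m inch '[{"tx":0,"ty":0,"tz":0,"ax":0,"ay":0,"az":-10.6,"jaw":1},{"tx":0,"ty":0,"tz":0,"ax":0,"ay":0,"az":-10.6,"jaw":1},{"tx":0,"ty":0,"tz":0,"ax":0,"ay":0,"az":-10.6,"jaw":1},{"tx":0,"ty":0,"tz":0,"ax":0,"ay":0,"az":-10.6,"jaw":1},{"tx":0,"ty":0,"tz":0,"ax":0,"ay":0,"az":-10.6,"jaw":1},{"tx":0,"ty":0,"tz":0,"ax":0,"ay":0,"az":-10.6,"jaw":1},{"tx":0,"ty":0,"tz":0,"ax":0,"ay":0,"az":-10.6,"jaw":1},{"tx":0,"ty":0,"tz":0,"ax":0,"ay":0,"az":-10.6,"jaw":1},{"tx":0,"ty":0,"tz":0,"ax":0,"ay":0,"az":-10.6,"jaw":1},{"tx":0,"ty":0,"tz":0,"ax":0,"ay":0,"az":-10.6,"jaw":1},{"tx":0,"ty":0,"tz":0,"ax":0,"ay":0,"az":-10.6,"jaw":1},{"tx":0,"ty":0,"tz":0,"ax":0,"ay":0,"az":-10.6,"jaw":1}]' && python3 -m inch '[{"tx":0,"ty":0,"tz":0,"ax":0,"ay":0,"az":-10.6,"jaw":1},{"tx":0,"ty":0,"tz":0,"ax":0,"ay":0,"az":-10.6,"jaw":1},{"tx":4.5,"ty":3.7,"tz":0,"ax":0,"ay":0,"az":0,"jaw":1},{"tx":4.5,"ty":3.7,"tz":0,"ax":0,"ay":0,"az":0,"jaw":1},{"tx":4.5,"ty":3.7,"tz":0,"ax":0,"ay":0,"az":0,"jaw":1},{"tx":4.5,"ty":3.7,"tz":0,"ax":0,"ay":0,"az":0,"jaw":1},{"tx":4.5,"ty":3.7,"tz":0,"ax":0,"ay":0,"az":0,"jaw":1},{"tx":4.5,"ty":3.7,"tz":0,"ax":0,"ay":0,"az":0,"jaw":1}]' && python3 -m inch '[{"tx":4.5,"ty":3.7,"tz":0,"ax":0,"ay":0,"az":0,"jaw":1},{"tx":4.5,"ty":3.7,"tz":0,"ax":0,"ay":0,"az":0,"jaw":1},{"tx":4.5,"ty":3.7,"tz":0,"ax":0,"ay":0,"az":0,"jaw":1},{"tx":4.5,"ty":3.7,"tz":0,"ax":0,"ay":0,"az":0,"jaw":1},{"tx":4.5,"ty":3.7,"tz":0,"ax":0,"ay":0,"az":0,"jaw":1},{"tx":0,"ty":0,"tz":0,"ax":0,"ay":0,"az":0,"jaw":1}]' && python3 dock.py
```

```text
t: 2.55
ee_pos: [236.9, -578.3, 222.7]
orientation: [-2.723, -1.567, -0.0]
ft_force: [-0.1, -0.1, -0.3]
width: 88.0
t: 3.55
ee_pos: [518.5, -347.5, 214.5]
orientation: [-2.414, -2.001, 0.035]
ft_force: [0.5, 0.3, 0.3]
width: 87.7
t: 4.3
ee_pos: [742.9, -158.5, 206.9]
orientation: [-2.409, -2.006, 0.034]
ft_force: [-0.2, 0.1, -0.2]
width: 87.3
4.3 [ 742.87 -158.54  206.94] [-0.22  0.65  1.29 -0.01  1.22 -1.6 ]
[[ 0.18  0.98 -0.02]
 [ 0.98 -0.18 -0.01]
 [-0.01 -0.02 -1.  ]]
plate 12527 ((660.9896240234375, -179.50985717773438), (194.7443389892578, 150.080322265625), 5.687851905822754)
orange 1004
[ 679.74 -193.03   24.2 ] [ 700.79 -129.9    94.55] ((690.626708984375, -161.10546875), (15.80243968963623, 62.561832427978516), 5.9334564208984375)
pad plane x= [ -0.04   0.12 671.09] 533 yaw deg 2.1313024002446177
```

View pics/wdock2.png

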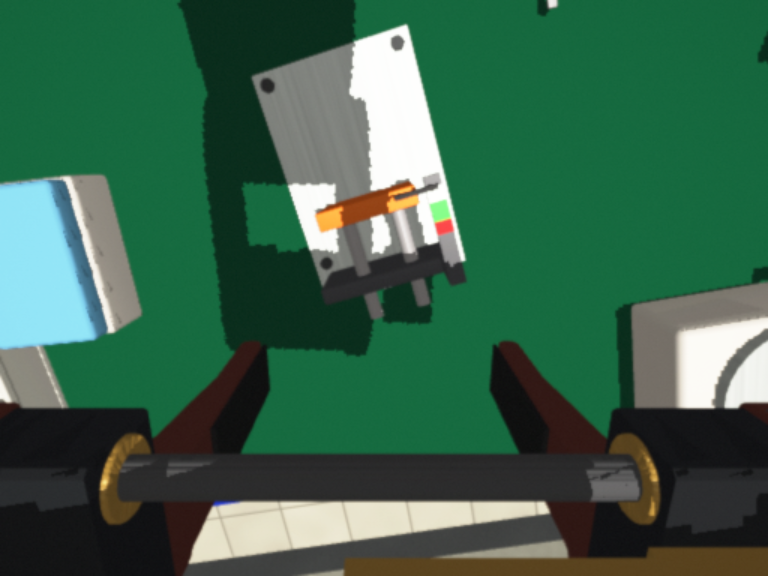

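The plate's front corners are at (252, 75) and (407, 25). The orange pad runs (318, 220)–(415, 190), with the pointer over white at (430, 185). The green mark is at (440, 210) and the red at (445, 227). Next I'll refine the dock pose from these pixels and plan the grasp.

```bash
cat > plan.py <<'E'
from h import *
def frame(xdir_deg, tilt_deg, heading_deg):
    h=np.radians(heading_deg); t=np.radians(tilt_deg)
    hd=np.array([np.cos(h),np.sin(h),0]); z=np.sin(t)*hd-np.cos(t)*np.array([0,0,1.])
    left=np.array([-hd[1],hd[0],0]); x=left*xdir_deg; return np.c_[x,np.cross(z,x),z]
def need(P,Rt,o=None):
    o=o or get_obs(); R0=R.from_rotvec(o['orientation']).as_matrix()
    rv=R.from_matrix(R0.T@Rt).as_rotvec(degrees=True)
    dp=np.array(P)-o['ee_pos']
    print('turn deg (tool)',rv.round(2),'|',np.linalg.norm(rv).round(1),' shift cm in NEW frame',(Rt.T@dp/10).round(2),' in OLD',(R0.T@dp/10).round(2))
E
python3 - <<'E'
from plan import *
np.set_printoptions(precision=1,suppress=True)
z=np.load('wd.npz'); im,d=z['im'],z['d']
c,Rm,t=cal('wrist'); C=-Rm.T@t
def un(u,v,h):
    r=Rm.T@np.array([(u/1.5-c['cx'])/c['fx'],(v/1.5-c['cy'])/c['fy'],1]); return C+r*(h-C[2])/r[2]
P=[un(252,76,6),un(407,25,6)]; print('front corners',P, np.degrees(np.arctan2(*(P[1]-P[0])[1::-1]))-90)
print('pad top edge front',un(317,212,92),un(413,184,92)); print('right edge pt',un(324,292,6))
p,u,v=cloud('wrist',d)
m=(p[:,0]>560)&(p[:,0]<680)&(p[:,1]>-240)&(p[:,1]<-70)&(abs(p[:,2]-7)<3); q=p[m]; print('plate part',len(q),cv2.minAreaRect(q[:,:2].astype('f4')),np.median(q[:,2]))
b=cv2.boxPoints(cv2.minAreaRect(q[:,:2].astype('f4'))); print(b)
col=im[v,u].astype(int); f=(col[:,0]>col[:,1]+40)&(col[:,2]<110)&(p[:,2]>86)&(p[:,2]<96)&(p[:,0]>660)&(p[:,0]<730)
print('pad top',f.sum(),cv2.minAreaRect(p[f][:,:2].astype('f4')),cv2.boxPoints(cv2.minAreaRect(p[f][:,:2].astype('f4'))))
# wide fit: front lower face
f=(col[:,0]>col[:,1]+30)&(col[:,2]<110)&(p[:,2]>25)&(p[:,2]<84)&(p[:,0]>660)&(p[:,0]<730); g=p[f]
print('front',len(g),np.polyfit(g[:,1],g[:,0],1), np.percentile(g,[2,98],0))
E
```

```text
front corners [array([ 584.9, -231.1,    6. ]), array([ 573.1, -112.6,    6. ])] 5.7134533165993275
pad top edge front [ 685.2 -191.2   92. ] [ 679.5 -130.8   92. ]
right edge pt [ 757.  -214.2    6. ]
plate part 9985 ((631.8919677734375, -167.50909423828125), (108.07386016845703, 120.16766357421875), 5.851104259490967) 6.350687365975693
[[ 572.  -113.2]
 [ 584.3 -232.8]
 [ 691.8 -221.8]
 [ 679.5 -102.2]]
pad top 828 ((688.747314453125, -161.0363311767578), (11.990222930908203, 62.012054443359375), 5.764941215515137) [[ 679.7 -130.8]
 [ 685.9 -192.5]
 [ 697.8 -191.3]
 [ 691.6 -129.6]]
front 168 [ -0.1 664.7] [[ 679.8 -191.7   27.3]
 [ 686.  -132.4   82.1]]
```

```bash
python3 -m inch '[{"tx":0,"ty":0,"tz":0,"ax":0,"ay":0,"az":9.6,"jaw":1},{"tx":4.6,"ty":-2.7,"tz":0,"ax":0,"ay":0,"az":0,"jaw":1},{"tx":4.6,"ty":-2.7,"tz":0,"ax":0,"ay":0,"az":0,"jaw":1},{"tx":4.6,"ty":-2.7,"tz":0,"ax":0,"ay":0,"az":0,"jaw":1},{"tx":4.6,"ty":-2.7,"tz":0,"ax":0,"ay":0,"az":0,"jaw":1},{"tx":4.6,"ty":-2.7,"tz":0,"ax":0,"ay":0,"az":0,"jaw":1},{"tx":4.6,"ty":-2.7,"tz":0,"ax":0,"ay":0,"az":0,"jaw":1},{"tx":0,"ty":0,"tz":0,"ax":0,"ay":0,"az":0,"jaw":1}]'
python3 - <<'E'
from plan import *
np.set_printoptions(precision=1,suppress=True)
o=get_obs();print(o['qpos'].round(2) if hasattr(o['qpos'],'round') else o['qpos'])
im,d=viewer.get_image('wrist'); save('wmod.png',im)
p,u,v=cloud('wrist',d); m=(p[:,0]>530)&(p[:,0]<690)&(p[:,1]>120)&(p[:,1]<240)
for lo,hi in [(44,58),(10,58)]:
    q=p[m&(p[:,2]>lo)&(p[:,2]<hi)]; r=cv2.minAreaRect(q[:,:2].astype('f4')); print(lo,len(q),r,cv2.boxPoints(r),np.median(q[:,2]))
E
```

```text
t: 5.35
ee_pos: [682.8, 155.0, 206.1]
orientation: [-2.571, -1.797, 0.037]
ft_force: [-0.5, -1.1, -0.2]
width: 87.8
[ 0.2  0.6  1.4 -0.   1.2 -1. ]
44 3550 ((606.8018798828125, 177.4930419921875), (39.32447814941406, 89.7934341430664), 70.85215759277344) [[557.9 173.6]
 [642.8 144.2]
 [655.7 181.3]
 [570.8 210.8]] 50.34521200739522
10 3765 ((602.010498046875, 179.15670776367188), (39.32447814941406, 99.93751525878906), 70.85215759277344) [[548.4 177. ]
 [642.8 144.2]
 [655.7 181.3]
 [561.3 214.1]] 50.28108785848743
```

View pics/wmod.png

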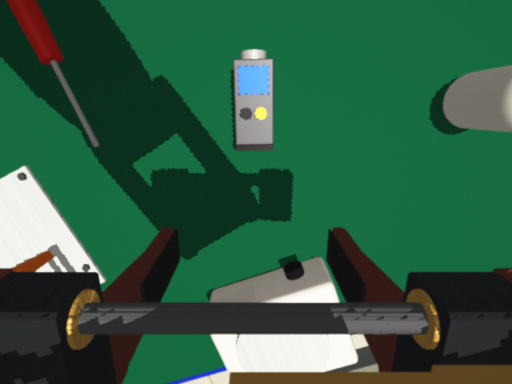

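The module is at wrist pixel (254, 100), port up in the image towards the robot, screen up, with clear space on both sides.

```bash
python3 - <<'E'
from plan import *
F=frame(1,45,-19.15); T=np.array([614.7,174.7,15.6])
need(T-110*F[:,2],F); need(T,F)
E
```

```text
turn deg (tool) [-45.96   1.33  -0.6 ] | 46.0  shift cm in NEW frame [ -0.21 -18.55  -2.62]  in OLD [ -0.29 -14.77  11.52]
turn deg (tool) [-45.96   1.33  -0.6 ] | 46.0  shift cm in NEW frame [ -0.21 -18.55   8.38]  in OLD [-0.02 -6.87 19.17]
```

```bash
python3 -m inch '[{"tx":0,"ty":0,"tz":0,"ax":-9.2,"ay":0.3,"az":-0.1,"jaw":1},{"tx":0,"ty":0,"tz":0,"ax":-9.2,"ay":0.3,"az":-0.1,"jaw":1},{"tx":0,"ty":0,"tz":0,"ax":-9.2,"ay":0.3,"az":-0.1,"jaw":1},{"tx":0,"ty":0,"tz":0,"ax":-9.2,"ay":0.3,"az":-0.1,"jaw":1},{"tx":0,"ty":0,"tz":0,"ax":-9.2,"ay":0.3,"az":-0.1,"jaw":1},{"tx":-0.05,"ty":-4.6,"tz":-0.6,"ax":0,"ay":0,"az":0,"jaw":1},{"tx":-0.05,"ty":-4.6,"tz":-0.6,"ax":0,"ay":0,"az":0,"jaw":1},{"tx":-0.05,"ty":-4.6,"tz":-0.6,"ax":0,"ay":0,"az":0,"jaw":1},{"tx":-0.05,"ty":-4.6,"tz":-0.6,"ax":0,"ay":0,"az":0,"jaw":1},{"tx":0,"ty":0,"tz":0,"ax":0,"ay":0,"az":0,"jaw":1},{"tx":0,"ty":0,"tz":0,"ax":0,"ay":0,"az":0,"jaw":1}]'
python3 - <<'E'
from plan import *
np.set_printoptions(precision=2,suppress=True)
F=frame(1,45,-19.15); T=np.array([614.7,174.7,15.6]); need(T,F); print(get_obs()['qpos'])
im,d=viewer.get_image('wrist'); save('wpre.png',im)
p,u,v=cloud('wrist',d); m=(p[:,0]>530)&(p[:,0]<690)&(p[:,1]>120)&(p[:,1]<240)
for lo,hi in [(44,56),(10,56)]:
    q=p[m&(p[:,2]>lo)&(p[:,2]<hi)]; r=cv2.minAreaRect(q[:,:2].astype('f4')); print(lo,len(q),r,np.median(q[:,2]))
im,d=viewer.get_image('side'); r=masks_of('side','module'); p,u,v=cloud('side',d,r[0]['pixels']); q=p[p[:,2]>44];print(cv2.minAreaRect(q[:,:2].astype('f4')))
E
```

```text
t: 6.78
ee_pos: [539.2, 203.6, 117.5]
orientation: [2.079, 1.443, 0.479]
ft_force: [0.3, -1.1, 0.6]
width: 87.8
turn deg (tool) [-6.35  2.2  -0.43] | 6.7  shift cm in NEW frame [-0.26 -1.5  12.92]  in OLD [ 0.23 -0.06 13.01]
[ 0.63  0.48  2.09 -1.31  0.59  0.56]
44 2648 ((605.821044921875, 180.08819580078125), (39.933982849121094, 91.80165100097656), 70.80084228515625) 50.8001361639233
10 4225 ((601.156494140625, 181.7018585205078), (39.991817474365234, 101.65459442138672), 70.77194213867188) 50.19855573878213
((606.4276123046875, 181.711181640625), (43.75346374511719, 91.1972427368164), 70.47089385986328)
```

View pics/wpre.png

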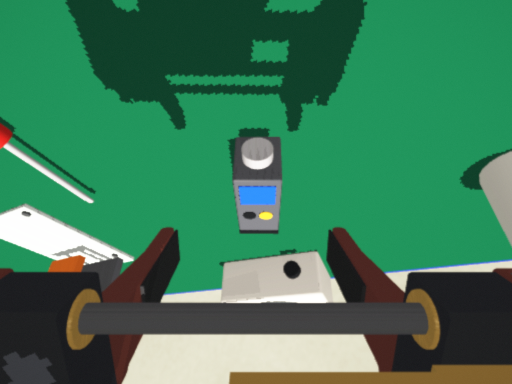

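The module sits between the open fingers at (258, 185). Joint 4 has reached its limit, so I'll use a 36° tilt.

```bash
python3 - <<'E'
from plan import *
F=frame(1,36,-19.3); T=np.array([612,178.2,14]); need(T-100*F[:,2],F); need(T,F)
E
```

```text
turn deg (tool) [ 2.66  2.05 -0.54] | 3.4  shift cm in NEW frame [-0.02  0.14  2.91]  in OLD [0.09 0.   2.91]
turn deg (tool) [ 2.66  2.05 -0.54] | 3.4  shift cm in NEW frame [-0.02  0.14 12.91]  in OLD [ 0.44 -0.46 12.9 ]
```

```bash
python3 -m inch '[{"tx":0,"ty":0,"tz":2.0,"ax":2.7,"ay":2,"az":-0.5,"jaw":1},{"tx":0,"ty":0,"tz":2,"ax":0,"ay":0,"az":0,"jaw":1},{"tx":0,"ty":0,"tz":0,"ax":0,"ay":0,"az":0,"jaw":1}]'
python3 - <<'E'
from plan import *
F=frame(1,36,-19.3); T=np.array([612,178.2,14]); need(T,F); print(get_obs()['qpos'])
E
```

```text
t: 7.3
ee_pos: [563.3, 198.5, 90.1]
orientation: [2.118, 1.497, 0.468]
ft_force: [-0.2, 0.4, -0.7]
width: 87.9
turn deg (tool) [-0.64  0.54 -0.02] | 0.8  shift cm in NEW frame [-0.3  -0.21  9.25]  in OLD [-0.21 -0.11  9.25]
[ 0.55756037  0.53456625  2.05948537 -1.31076978  0.49278159  0.50395455]
```

```bash
python3 -m inch '[{"tx":0,"ty":0,"tz":0,"ax":4.5,"ay":0.5,"az":0,"jaw":1},{"tx":0,"ty":0,"tz":2,"ax":0,"ay":0,"az":0,"jaw":1},{"tx":0,"ty":0,"tz":0,"ax":0,"ay":0,"az":0,"jaw":1}]'
python3 - <<'E'
from plan import *
F=frame(1,32,-19.3); T=np.array([611,178.6,14]); need(T,F); print(get_obs()['qpos'])
E
```

```text
t: 7.68
ee_pos: [571.6, 195.4, 72.6]
orientation: [2.178, 1.546, 0.424]
ft_force: [-0.5, 0.2, -0.1]
width: 87.9
turn deg (tool) [-1.2   0.04  0.06] | 1.2  shift cm in NEW frame [-0.28  0.52  7.24]  in OLD [-0.28  0.67  7.23]
[ 0.50692908  0.55632867  2.0250427  -1.15599644  0.43182451  0.31558119]
```

```bash
python3 -m inch '[{"tx":-0.15,"ty":0.3,"tz":2.5,"ax":0,"ay":0,"az":0,"jaw":1},{"tx":-0.1,"ty":0.3,"tz":2.5,"ax":0,"ay":0,"az":0,"jaw":1},{"tx":0,"ty":0.1,"tz":2.2,"ax":0,"ay":0,"az":0,"jaw":1},{"tx":0,"ty":0,"tz":0,"ax":0,"ay":0,"az":0,"jaw":1}]'
python3 - <<'E'
from plan import *
F=frame(1,32,-19.3); T=np.array([611,178.6,14]); need(T,F); print(get_obs()['qpos'])
E
```

```text
t: 8.18
ee_pos: [612.8, 180.7, 17.0]
orientation: [2.182, 1.548, 0.417]
ft_force: [-0.1, 1.3, -0.2]
width: 88.1
turn deg (tool) [-1.55  0.22  0.08] | 1.6  shift cm in NEW frame [-0.26 -0.24  0.2 ]  in OLD [-0.26 -0.24  0.21]
[ 0.44284906  0.68832465  1.95712987 -1.30994879  0.38075392  0.42543097]
```

```bash
python3 -m inch '[{"tx":-0.25,"ty":-0.1,"tz":0.2,"ax":0,"ay":0,"az":0,"jaw":1},{"tx":0,"ty":0,"tz":0,"ax":0,"ay":0,"az":0,"jaw":0.5},{"tx":0,"ty":0,"tz":0,"ax":0,"ay":0,"az":0,"jaw":0.3},{"tx":0,"ty":0,"tz":0,"ax":0,"ay":0,"az":0,"jaw":0.2},{"tx":0,"ty":0,"tz":0,"ax":0,"ay":0,"az":0,"jaw":0.2},{"tx":0,"ty":0,"tz":0,"ax":0,"ay":0,"az":0,"jaw":0.2},{"tx":0,"ty":0,"tz":0,"ax":0,"ay":0,"az":0,"jaw":0.2},{"tx":0,"ty":0,"tz":0,"ax":0,"ay":0,"az":0,"jaw":0.2}]'
python3 - <<'E'
from plan import *
o=get_obs();M=R.from_rotvec(o['orientation']).as_matrix();print(M.round(3),o['qpos'])
np.save('Rg.npy',M);np.save('pg.npy',o['ee_pos'])
# module frame: z axis at 160.7deg, x = down
E
```

```text
t: 9.18
ee_pos: [613.0, 178.9, 16.4]
orientation: [2.183, 1.548, 0.415]
ft_force: [-0.4, 0.7, 2.0]
width: 39.8
[[ 0.332  0.815  0.476]
 [ 0.943 -0.284 -0.171]
 [-0.004  0.505 -0.863]] [ 0.43901165  0.68882135  1.95774808 -1.31065097  0.37818091  0.42363018]
```

Gripped at 39.8 mm. Next I'll lift it, then fit the arm's kinematics to check the path.

```bash
python3 -m inch '[{"tx":0,"ty":1,"tz":-1.7,"ax":0,"ay":0,"az":0,"jaw":0.2},{"tx":0,"ty":2.3,"tz":-3.9,"ax":0,"ay":0,"az":0,"jaw":0.2},{"tx":0,"ty":2.3,"tz":-3.9,"ax":0,"ay":0,"az":0,"jaw":0.2},{"tx":0,"ty":2.3,"tz":-3.9,"ax":0,"ay":0,"az":0,"jaw":0.2},{"tx":0,"ty":2.3,"tz":-3.9,"ax":0,"ay":0,"az":0,"jaw":0.2},{"tx":0,"ty":0,"tz":0,"ax":0,"ay":0,"az":0,"jaw":0.2}]'
cat > kin.py <<'E'
from plan import *
from scipy.optimize import least_squares
def rz(a): return R.from_euler('z',a).as_matrix()
def ry(a): return R.from_euler('y',a).as_matrix()
def fk(q,k):
    a,h,L1,e,L2,L3=k; X=np.array
    A=rz(q[0]); p=X([0,0,h])+A@X([a,0,0]); A=A@ry(q[1]); p=p+A@X([0,0,L1]); A=A@ry(q[2]); p=p+A@X([e,0,L2]); A=A@rz(q[3])@ry(q[4])@rz(q[5]); return p+A@X([0,0,L3]),A
E
python3 - <<'E'
from kin import *
np.set_printoptions(precision=3,suppress=True)
o=get_obs(); print(o['t'],o['qpos'],o['ee_pos'],o['width'])
D=[([-1.201,.423,1.63,0,1.089,-.019],[236.94,-578.329,222.675]),
([0.55756037,0.53456625,2.05948537,-1.31076978,0.49278159,0.50395455],[563.3,198.5,90.1]),
([0.50692908,0.55632867,2.0250427,-1.15599644,0.43182451,0.31558119],[571.6,195.4,72.6]),
([0.44284906,0.68832465,1.95712987,-1.30994879,0.38075392,0.42543097],[612.8,180.7,17.0]),
([-.22,.65,1.29,-.01,1.22,-1.6],[742.9,-158.5,206.9]),(o['qpos'],o['ee_pos'])]
f=lambda k:np.concatenate([fk(q,k)[0]-p for q,p in D])
s=least_squares(f,[0,400,450,0,400,250],loss='soft_l1'); print(s.x,s.fun.reshape(-1,3).round(1))
np.save('k.npy',s.x)
print(fk(o['qpos'],s.x)[1].T@R.from_rotvec(o['orientation']).as_matrix())
E
```

```text
t: 9.93
ee_pos: [615.2, 180.3, 220.5]
orientation: [2.183, 1.546, 0.423]
ft_force: [0.8, -0.1, -4.8]
width: 39.3
9.925 [ 0.439  0.333  1.894 -0.659  0.622 -0.306] [615.231 180.303 220.548] 39.2931341476132
[ 17.328 286.883 548.846  70.117 474.544 280.492] [[ -9.1  -9.5   2. ]
 [ -0.2   1.5  -1.4]
 [  0.9  -0.4   0.2]
 [  0.1  -1.5   1.3]
 [ -0.2 -10.3  -0.2]
 [ -0.8  -2.   -1.7]]
[[-1.  0. -0.]
 [-0. -1.  0.]
 [-0.  0.  1.]]
```

```bash
cat > kin.py <<'E'
from plan import *
from scipy.optimize import least_squares
def rz(a): return R.from_euler('z',a).as_matrix()
def ry(a): return R.from_euler('y',a).as_matrix()
def fk(q,k):
    a,h,L1,e,L2,L3,b,b2=k; X=np.array
    A=rz(q[0]); p=X([0,0,h])+A@X([a,b,0]); A=A@ry(q[1]); p=p+A@X([0,0,L1]); A=A@ry(q[2]); p=p+A@X([e,0,L2]); A=A@rz(q[3]); p=p+A@X([0,b2,0]); A=A@ry(q[4])@rz(q[5]+np.pi); return p+A@X([0,0,L3]),A
LO=np.array([-3,-.9,.09,-1.31,.11,-2.54]);HI=np.array([3,2.11,2.58,4.45,2.69,2.54])
def ik(P,F,q0,k):
    def f(q):
        p,A=fk(q,k); return np.r_[(p-P)/100,R.from_matrix(A.T@F).as_rotvec(),1e-3*(q-q0)]
    s=least_squares(f,np.clip(q0,LO+.01,HI-.01),bounds=(LO,HI)); return s.x,np.abs(s.fun[:6]).max()
E
python3 - <<'E'
from kin import *
np.set_printoptions(precision=3,suppress=True)
o=get_obs()
D=[([-1.201,.423,1.63,0,1.089,-.019],[236.94,-578.329,222.675]),
([0.55756037,0.53456625,2.05948537,-1.31076978,0.49278159,0.50395455],[563.3,198.5,90.1]),
([0.50692908,0.55632867,2.0250427,-1.15599644,0.43182451,0.31558119],[571.6,195.4,72.6]),
([0.44284906,0.68832465,1.95712987,-1.30994879,0.38075392,0.42543097],[612.8,180.7,17.0]),
([-.22,.65,1.29,-.01,1.22,-1.6],[742.9,-158.5,206.9]),(o['qpos'],o['ee_pos'])]
f=lambda k:np.concatenate([(fk(q,k)[0]-p)*(0.3 if i==4 else 1) for i,(q,p) in enumerate(D)])
s=least_squares(f,[0,300,520,50,470,280,0,0]); k=s.x; print(k,np.abs(s.fun).max()); np.save('k.npy',k)
# in-hand transform
Rg=np.load('Rg.npy');pg=np.load('pg.npy')
mz=-np.array([Rg[1,0],-Rg[0,0],0]);mz/=np.linalg.norm(mz)   # perpendicular to jaw, towards robot
mx=np.array([0,0,-1.]); Rm=np.c_[mx,np.cross(mz,mx),mz]
und=np.array([648.7,165.3,25.]); und-=((und-pg)@Rg[:,0])*Rg[:,0]
Rmt=Rm.T@Rg; pmt=Rm.T@(pg-und); np.savez('hand.npz',R=Rmt,p=pmt); print(mz,Rmt,pmt)
a=np.radians(5.8); Rd=rz(a); od=np.array([648.1,-165.2,0])
def tcp(x,y,z): return od+Rd@(np.array([x,y,z])+pmt), Rd@Rmt
q=np.array(o['qpos'])
for xyz in [(-50,0,120),(-50,0,10),(10-0,0,8)]:
    P,F=tcp(*xyz)
    best=min((ik(P,F,np.array(g),k) for g in [[-.2,.3,2,.3,.5,1.5],[-.2,.3,2,.3,.5,-1.5],[0,.5,2,1,.7,1],[-.3,.5,2,-.3,.7,1.5],[-.3,.5,1.8,3,.7,-1.5]]),key=lambda s:s[1]+1e-3*np.abs(s[0]-q).sum())
    print(xyz,P,best)
P,F=tcp(-50,0,120); need(P,F)
E
```

```text
[  0.255 312.491 562.121  76.915 484.932 309.112  11.681   0.06 ] 0.8071770215496912
[-0.943  0.332 -0.   ] [[ 0.004 -0.505  0.863]
 [-1.    -0.002  0.003]
 [-0.    -0.863 -0.505]] [ 8.584  0.034 38.22 ]
(-50, 0, 120) [ 606.892 -169.352  158.22 ] (array([-0.553,  0.541,  2.229,  2.279,  0.769, -1.246]), np.float64(2.0653218033792365e-06))
(-50, 0, 10) [ 606.892 -169.352   48.22 ] (array([-0.553,  0.822,  2.198,  2.433,  0.947, -1.48 ]), np.float64(1.1599744029731714e-06))
(10, 0, 8) [ 666.585 -163.288   46.22 ] (array([-0.471,  0.828,  2.095,  2.475,  0.863, -1.415]), np.float64(1.2251192276346224e-06))
turn deg (tool) [ 25.53  40.16 154.99] | 162.1  shift cm in NEW frame [34.68  7.65 -0.73]  in OLD [-33.27   6.15  10.85]
```

```bash
cat > jp.py <<'E'
import sys
from kin import *
np.set_printoptions(precision=3,suppress=True)
k=np.load('k.npy');H=np.load('hand.npz');Rd=rz(np.radians(5.8));od=np.array([648.1,-165.2,0])
def tcp(x,y,z): return od+Rd@(np.array([x,y,z])+H['p']), Rd@H['R']
def rows(qf,N,M=12):
    o=get_obs();q0=np.array(o['qpos']);p=np.array(o['ee_pos']);A=R.from_rotvec(o['orientation']).as_matrix();out=[]
    for i in range(1,min(N,M)+1):
        P,F=fk(q0+(qf-q0)*i/N,k)
        dr=np.round(R.from_matrix(A.T@F).as_rotvec(degrees=True),1); dt=np.round(A.T@(P-p)/10,1)
        # shift taken along axes as they stand before the row
        p=p+A@dt*10; A=A@R.from_rotvec(dr,degrees=True).as_matrix(); u=p-A@H['R'].T@H['p']; 
        print('{"tx":%g,"ty":%g,"tz":%g,"ax":%g,"ay":%g,"az":%g,"jaw":0.2},'%(*dt,*dr), '  #tcp',p.round(0),'und z',u[2].round(0),'up',(A@H['R'].T)[2,2].round(2))
E
python3 - <<'E'
from jp import *
P,F=tcp(-50,0,120); qf,e=ik(P,F,np.array([-0.553,0.541,2.229,2.279,0.769,-1.246]),k); print(qf,e); rows(qf,24,24)
E
```

```text
[-0.553  0.541  2.229  2.279  0.769 -1.246] 3.2284396989977383e-10
{"tx":-2.2,"ty":-2,"tz":1.3,"ax":4.9,"ay":-1,"az":5.1,"jaw":0.2},   #tcp [598. 163. 199.] und z 205.0 up 0.08
{"tx":-2,"ty":-1.8,"tz":1.2,"ax":4.7,"ay":-0.7,"az":5.3,"jaw":0.2},   #tcp [580. 150. 180.] und z 182.0 up 0.17
{"tx":-1.8,"ty":-1.5,"tz":1.2,"ax":4.7,"ay":-0.4,"az":5.3,"jaw":0.2},   #tcp [563. 140. 163.] und z 161.0 up 0.25
{"tx":-1.5,"ty":-1.3,"tz":1,"ax":4.5,"ay":-0.1,"az":5.5,"jaw":0.2},   #tcp [547. 134. 148.] und z 144.0 up 0.33
{"tx":-1.4,"ty":-1,"tz":0.8,"ax":4.3,"ay":0.3,"az":5.6,"jaw":0.2},   #tcp [532. 129. 137.] und z 129.0 up 0.41
{"tx":-1.1,"ty":-0.8,"tz":0.8,"ax":4.2,"ay":0.5,"az":5.7,"jaw":0.2},   #tcp [520. 127. 127.] und z 116.0 up 0.49
{"tx":-0.9,"ty":-0.6,"tz":0.6,"ax":4.1,"ay":0.9,"az":5.7,"jaw":0.2},   #tcp [510. 127. 120.] und z 106.0 up 0.56
{"tx":-0.5,"ty":-0.4,"tz":0.4,"ax":4,"ay":1.3,"az":5.8,"jaw":0.2},   #tcp [504. 128. 116.] und z 99.0 up 0.62
{"tx":-0.3,"ty":-0.2,"tz":0.2,"ax":3.7,"ay":1.5,"az":5.9,"jaw":0.2},   #tcp [500. 129. 114.] und z 94.0 up 0.68
{"tx":-0.1,"ty":-0,"tz":0.
[... 933 characters left out ...]
81.  47. 144.] und z 108.0 up 0.98
{"tx":2.7,"ty":0.8,"tz":-1.2,"ax":2,"ay":4.8,"az":5.3,"jaw":0.2},   #tcp [592.  19. 149.] und z 112.0 up 0.99
{"tx":3,"ty":0.8,"tz":-1.2,"ax":1.8,"ay":5.1,"az":5.2,"jaw":0.2},   #tcp [602. -13. 152.] und z 115.0 up 0.99
{"tx":3.3,"ty":0.8,"tz":-1.2,"ax":1.5,"ay":5.4,"az":5.2,"jaw":0.2},   #tcp [610. -48. 156.] und z 118.0 up 1.0
{"tx":3.5,"ty":0.9,"tz":-1.3,"ax":1.4,"ay":5.6,"az":5,"jaw":0.2},   #tcp [613. -86. 157.] und z 119.0 up 1.0
{"tx":3.8,"ty":0.8,"tz":-1.2,"ax":1.2,"ay":5.9,"az":4.8,"jaw":0.2},   #tcp [ 613. -127.  158.] und z 120.0 up 1.0
{"tx":4,"ty":0.9,"tz":-1.3,"ax":0.9,"ay":6.1,"az":4.8,"jaw":0.2},   #tcp [ 607. -169.  158.] und z 120.0 up 1.0
```

```bash
python3 -m inch '[{"tx":-2.2,"ty":-2,"tz":1.3,"ax":4.9,"ay":-1,"az":5.1,"jaw":0.2},{"tx":-2,"ty":-1.8,"tz":1.2,"ax":4.7,"ay":-0.7,"az":5.3,"jaw":0.2},{"tx":-1.8,"ty":-1.5,"tz":1.2,"ax":4.7,"ay":-0.4,"az":5.3,"jaw":0.2},{"tx":-1.5,"ty":-1.3,"tz":1,"ax":4.5,"ay":-0.1,"az":5.5,"jaw":0.2},{"tx":-1.4,"ty":-1,"tz":0.8,"ax":4.3,"ay":0.3,"az":5.6,"jaw":0.2},{"tx":-1.1,"ty":-0.8,"tz":0.8,"ax":4.2,"ay":0.5,"az":5.7,"jaw":0.2},{"tx":-0.9,"ty":-0.6,"tz":0.6,"ax":4.1,"ay":0.9,"az":5.7,"jaw":0.2},{"tx":-0.5,"ty":-0.4,"tz":0.4,"ax":4,"ay":1.3,"az":5.8,"jaw":0.2},{"tx":0,"ty":0,"tz":0,"ax":0,"ay":0,"az":0,"jaw":0.2}]'
python3 - <<'E'
from jp import *
print(np.array(get_obs()['qpos']))
P,F=tcp(-50,0,120); qf,e=ik(P,F,np.array([-0.553,0.541,2.229,2.279,0.769,-1.246]),k); rows(qf,16,12)
E
```

```text
t: 11.05
ee_pos: [499.8, 125.6, 110.7]
orientation: [-2.87, -0.703, -0.15]
ft_force: [-0.2, -0.1, -4.2]
width: 39.8
[ 0.107  0.41   2.009  0.316  0.669 -0.617]
{"tx":-0.3,"ty":-0.2,"tz":0.2,"ax":3.8,"ay":1.6,"az":5.8,"jaw":0.2},   #tcp [496. 126. 109.] und z 89.0 up 0.69
{"tx":0,"ty":-0.1,"tz":0.1,"ax":3.6,"ay":2,"az":5.9,"jaw":0.2},   #tcp [496. 128. 108.] und z 85.0 up 0.74
{"tx":0.3,"ty":0.1,"tz":-0.1,"ax":3.5,"ay":2.3,"az":5.8,"jaw":0.2},   #tcp [499. 127. 109.] und z 84.0 up 0.79
{"tx":0.6,"ty":0.2,"tz":-0.3,"ax":3.3,"ay":2.7,"az":5.9,"jaw":0.2},   #tcp [505. 125. 112.] und z 85.0 up 0.83
{"tx":0.9,"ty":0.3,"tz":-0.4,"ax":3.1,"ay":3,"az":5.8,"jaw":0.2},   #tcp [514. 121. 115.] und z 86.0 up 0.87
{"tx":1.3,"ty":0.4,"tz":-0.5,"ax":2.9,"ay":3.3,"az":5.7,"jaw":0.2},   #tcp [526. 114. 120.] und z 89.0 up 0.9
{"tx":1.5,"ty":0.5,"tz":-0.8,"ax":2.8,"ay":3.7,"az":5.7,"jaw":0.2},   #tcp [538. 102. 126.] und z 93.0 up 0.92
{"tx":1.8,"ty":0.6,"tz":-0.8,"ax":2.5,"ay":4,"az":5.6,"jaw":0.2},   #tcp [551.  87. 131.] und z 97.0 up 0.95
{"tx":2.1,"ty":0.6,"tz":-0.9,"ax":2.4,"ay":4.3,"az":5.5,"jaw":0.2},   #tcp [565.  69. 136.] und z 101.0 up 0.96
{"tx":2.4,"ty":0.7,"tz":-1.1,"ax":2.2,"ay":4.6,"az":5.5,"jaw":0.2},   #tcp [579.  46. 141.] und z 106.0 up 0.98
{"tx":2.7,"ty":0.7,"tz":-1.1,"ax":2,"ay":4.8,"az":5.3,"jaw":0.2},   #tcp [591.  19. 146.] und z 110.0 up 0.99
{"tx":3,"ty":0.7,"tz":-1.2,"ax":1.8,"ay":5.2,"az":5.2,"jaw":0.2},   #tcp [601. -12. 151.] und z 114.0 up 0.99
```

Tracking is exact, so I'll continue.

```bash
python3 -m inch '[{"tx":-0.3,"ty":-0.2,"tz":0.2,"ax":3.8,"ay":1.6,"az":5.8,"jaw":0.2},{"tx":0,"ty":-0.1,"tz":0.1,"ax":3.6,"ay":2,"az":5.9,"jaw":0.2},{"tx":0.3,"ty":0.1,"tz":-0.1,"ax":3.5,"ay":2.3,"az":5.8,"jaw":0.2},{"tx":0.6,"ty":0.2,"tz":-0.3,"ax":3.3,"ay":2.7,"az":5.9,"jaw":0.2},{"tx":0.9,"ty":0.3,"tz":-0.4,"ax":3.1,"ay":3,"az":5.8,"jaw":0.2},{"tx":1.3,"ty":0.4,"tz":-0.5,"ax":2.9,"ay":3.3,"az":5.7,"jaw":0.2},{"tx":1.5,"ty":0.5,"tz":-0.8,"ax":2.8,"ay":3.7,"az":5.7,"jaw":0.2},{"tx":1.8,"ty":0.6,"tz":-0.8,"ax":2.5,"ay":4,"az":5.6,"jaw":0.2},{"tx":2.1,"ty":0.6,"tz":-0.9,"ax":2.4,"ay":4.3,"az":5.5,"jaw":0.2},{"tx":2.4,"ty":0.7,"tz":-1.1,"ax":2.2,"ay":4.6,"az":5.5,"jaw":0.2},{"tx":0,"ty":0,"tz":0,"ax":0,"ay":0,"az":0,"jaw":0.2}]'
python3 - <<'E'
from jp import *
print(np.array(get_obs()['qpos']))
P,F=tcp(-50,0,120); qf,e=ik(P,F,np.array([-0.553,0.541,2.229,2.279,0.769,-1.246]),k); rows(qf,6,12)
E
```

```text
t: 12.42
ee_pos: [579.6, 47.0, 142.5]
orientation: [-2.218, 0.737, -0.468]
ft_force: [-0.1, 0.0, -4.2]
width: 39.6
[-0.305  0.492  2.145  1.543  0.733 -1.01 ]
{"tx":2.8,"ty":0.8,"tz":-1.2,"ax":2,"ay":4.9,"az":5.3,"jaw":0.2},   #tcp [592.  18. 147.] und z 111.0 up 0.99
{"tx":2.9,"ty":0.8,"tz":-1.2,"ax":1.7,"ay":5.1,"az":5.3,"jaw":0.2},   #tcp [601. -12. 151.] und z 114.0 up 0.99
{"tx":3.3,"ty":0.7,"tz":-1.2,"ax":1.6,"ay":5.4,"az":5.1,"jaw":0.2},   #tcp [609. -47. 155.] und z 118.0 up 1.0
{"tx":3.6,"ty":0.9,"tz":-1.3,"ax":1.4,"ay":5.7,"az":5,"jaw":0.2},   #tcp [613. -86. 157.] und z 119.0 up 1.0
{"tx":3.8,"ty":0.8,"tz":-1.3,"ax":1.2,"ay":5.9,"az":4.8,"jaw":0.2},   #tcp [ 612. -127.  158.] und z 120.0 up 1.0
{"tx":4,"ty":0.9,"tz":-1.3,"ax":1,"ay":6,"az":4.8,"jaw":0.2},   #tcp [ 606. -170.  158.] und z 120.0 up 1.0
```

```bash
python3 -m inch '[{"tx":2.8,"ty":0.8,"tz":-1.2,"ax":2,"ay":4.9,"az":5.3,"jaw":0.2},{"tx":2.9,"ty":0.8,"tz":-1.2,"ax":1.7,"ay":5.1,"az":5.3,"jaw":0.2},{"tx":3.3,"ty":0.7,"tz":-1.2,"ax":1.6,"ay":5.4,"az":5.1,"jaw":0.2},{"tx":3.6,"ty":0.9,"tz":-1.3,"ax":1.4,"ay":5.7,"az":5,"jaw":0.2},{"tx":3.8,"ty":0.8,"tz":-1.3,"ax":1.2,"ay":5.9,"az":4.8,"jaw":0.2},{"tx":4,"ty":0.9,"tz":-1.3,"ax":1,"ay":6,"az":4.8,"jaw":0.2},{"tx":0,"ty":0,"tz":0,"ax":0,"ay":0,"az":0,"jaw":0.2},{"tx":0,"ty":0,"tz":0,"ax":0,"ay":0,"az":0,"jaw":0.2}]'
cat > chk.py <<'E'
import sys
from jp import *
o=get_obs();A=R.from_rotvec(o['orientation']).as_matrix();Rm=A@H['R'].T;u=np.array(o['ee_pos'])-Rm@H['p']
print('FK module in dock',Rd.T@(u-od),'up',np.degrees(np.arccos(Rm[2,2])),'yaw',np.degrees(np.arctan2(Rm[1,0],Rm[0,0]))-5.8,'ft',o['ft_force'],'t',o['t'],o['width'])
t=sys.argv[1]
for n in ['wrist','side','scene']:
    im,d=viewer.get_image(n); save(f'{n}_{t}.png',cv2.resize(im,None,fx=1.5,fy=1.5)); np.savez(f'{n}_{t}.npz',im=im,d=d)
    r=masks_of(n,'module')
    if not r: print(n,'none');continue
    p,uu,v=cloud(n,d,r[0]['pixels']); q=(p-od)@Rd
    print(n,round(r[0]['score'],2),r[0]['location'],len(q),np.percentile(q,[2,50,98],0).tolist())
E
python3 chk.py a
```

```text
t: 13.42
ee_pos: [607.3, -167.7, 159.0]
orientation: [-1.654, 1.485, -0.851]
ft_force: [-0.4, -0.9, -4.5]
width: 40.0
FK module in dock [-49.347   1.667 120.757] up 0.1942843501998081 yaw 0.22095833335888404 ft [-0.391 -0.898 -4.544] t 13.425 39.95531817731551
wrist 0.76 [251.7, 235.3] 12514 [[-76.29940779768204, -18.4143284929652, 161.44076829411622], [-69.67856575779184, 0.4801292288882836, 210.6869600732935], [-29.578015498763246, 19.31415814488523, 221.69777623903607]]
side 0.84 [251.9, 130.9] 510 [[-74.56961028858917, -398.5500265971881, 14.818074551230422], [-47.5232284270231, 19.94074637486331, 187.55567499050863], [-12.571527912611543, 25.60295014126921, 222.11408839995153]]
scene 0.66 [194.6, 173.4] 439 [[-72.44647666239577, -17.248935322344906, 123.1479355201165], [-25.88641488216702, 1.541701549893859, 182.43862258869746], [-20.825708537363052, 22.795922596584116, 222.69763346086083]]
```

View pics/side_a.png

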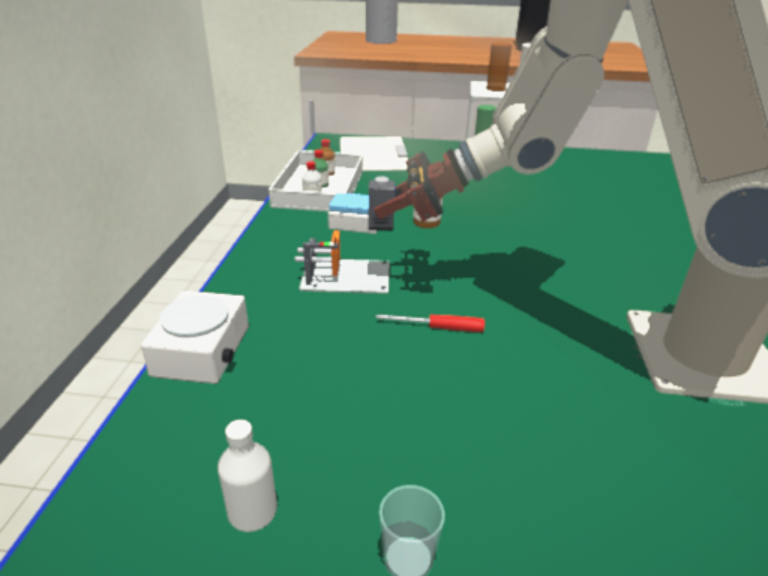

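View pics/wrist_a.png

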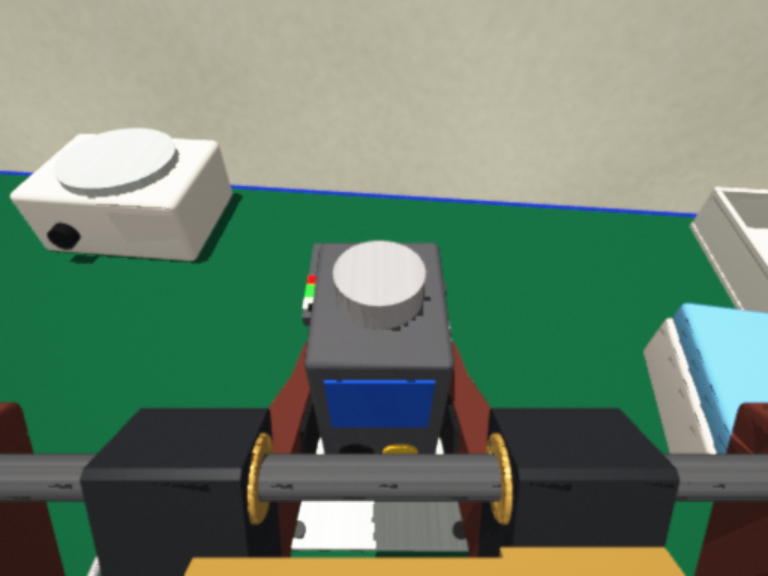

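Module is upright at side (380, 200), with the port on top and the screen towards the robot. In the wrist view it is centred at (380, 330), with the rail's red, green and white marks at (310, 290). The camera measurement agrees with FK to about 1.5 mm, so I'll lower it.

```bash
python3 -m inch '[{"tx":0.1,"ty":2,"tz":1.9,"ax":0,"ay":0,"az":-0.2,"jaw":0.2},{"tx":0,"ty":2,"tz":1.9,"ax":0,"ay":0,"az":0,"jaw":0.2},{"tx":0,"ty":2,"tz":1.9,"ax":0,"ay":0,"az":0,"jaw":0.2},{"tx":0,"ty":1.8,"tz":1.7,"ax":0,"ay":0,"az":0,"jaw":0.2},{"tx":0,"ty":0,"tz":0,"ax":0,"ay":0,"az":0,"jaw":0.2},{"tx":0,"ty":0,"tz":0,"ax":0,"ay":0,"az":0,"jaw":0.2}]'
python3 chk.py b
```

```text
t: 14.48
ee_pos: [632.1, -167.6, 55.5]
orientation: [-1.653, 1.485, -0.856]
ft_force: [0.9, 0.3, -3.9]
width: 39.9
FK module in dock [-24.556  -0.808  17.225] up 0.26683880700504864 yaw 0.0877381729684581 ft [ 0.932  0.28  -3.906] t 14.475 39.89327767753
wrist 0.59 [252.5, 234.0] 12328 [[-51.68185933978826, -20.428148749424018, 59.278560712728314], [-44.95051620105265, -1.7364849395220063, 107.4550906114808], [-5.98510728288512, 16.920559637267186, 118.41692021200829]]
side 0.79 [244.6, 164.3] 419 [[-49.3613979845868, -12.816660951685652, 20.957427150605213], [-24.05923939714669, 17.461647894699386, 87.80941673099656], [-2.631774748126782, 22.292822970387185, 119.77238857424814]]
scene 0.7 [198.4, 199.4] 224 [[-33.210548891949045, -18.67315414864839, 68.46963199828544], [-1.9203869047831077, -0.6329367748247023, 102.44642292379501], [3.7626987803382046, 19.60469268345665, 120.48204596476586]]
```

View pics/side_b.png

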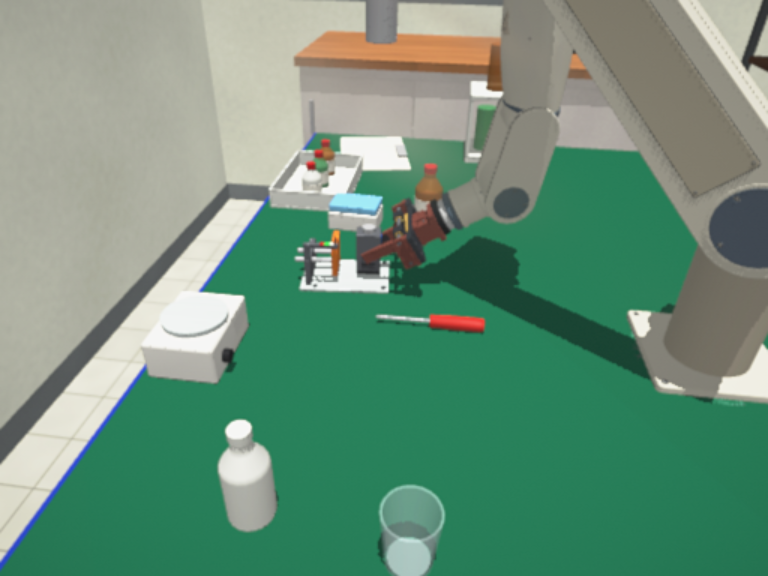

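Module hovers over the plate at side (368, 250), clear of the pad. I'll lower it the rest of the way, watching for contact.

```bash
cat > st.py <<'E'
from jp import *
o=get_obs();A=R.from_rotvec(o['orientation']).as_matrix();Rm=A@H['R'].T;u=np.array(o['ee_pos'])-Rm@H['p']
print('mod',Rd.T@(u-od),'mod-z in dock',Rd.T@Rm[:,2],'ft dock',Rd.T@np.array(o['ft_force']),'mom',Rd.T@np.array(o['moment']))
E
python3 -m inch '[{"tx":0,"ty":0.5,"tz":0.3,"ax":0,"ay":0,"az":0,"jaw":0.2},{"tx":0,"ty":0.3,"tz":0.2,"ax":0,"ay":0,"az":0,"jaw":0.2},{"tx":0,"ty":0,"tz":0,"ax":0,"ay":0,"az":0,"jaw":0.2},{"tx":0,"ty":0,"tz":0,"ax":0,"ay":0,"az":0,"jaw":0.2}]'
python3 st.py
python3 -m inch '[{"tx":0,"ty":0.09,"tz":0.05,"ax":0,"ay":0,"az":0,"jaw":0.2},{"tx":0,"ty":0,"tz":0,"ax":0,"ay":0,"az":0,"jaw":0.2},{"tx":0,"ty":0,"tz":0,"ax":0,"ay":0,"az":0,"jaw":0.2}]'; python3 st.py
```

```text
t: 15.28
ee_pos: [632.3, -167.6, 45.3]
orientation: [-1.653, 1.485, -0.856]
ft_force: [0.0, 0.0, -4.8]
width: 39.8
mod [-24.378  -0.889   6.999] mod-z in dock [-0.004  0.001  1.   ] ft dock [ 0.021  0.034 -4.782] mom [ 0.027  0.95  -0.002]
t: 15.65
ee_pos: [632.4, -167.7, 44.5]
orientation: [-1.653, 1.485, -0.856]
ft_force: [0.4, 0.6, -3.6]
width: 39.8
mod [-24.332  -0.927   6.196] mod-z in dock [-0.004  0.001  1.   ] ft dock [ 0.466  0.509 -3.574] mom [ 0.073  0.963 -0.006]
```

```bash

python3 -m inch '[{"tx":0,"ty":0.09,"tz":0.05,"ax":0,"ay":0,"az":0,"jaw":0.2},{"tx":0,"ty":0,"tz":0,"ax":0,"ay":0,"az":0,"jaw":0.2},{"tx":0,"ty":0,"tz":0,"ax":0,"ay":0,"az":0,"jaw":0.2}]'; python3 st.py
python3 -m inch '[{"tx":0,"ty":0.09,"tz":0.05,"ax":0,"ay":0,"az":0,"jaw":0.2},{"tx":0,"ty":0,"tz":0,"ax":0,"ay":0,"az":0,"jaw":0.2},{"tx":0,"ty":0,"tz":0,"ax":0,"ay":0,"az":0,"jaw":0.2}]'; python3 st.py
```

```text
t: 16.02
ee_pos: [632.5, -167.8, 44.4]
orientation: [-1.652, 1.484, -0.858]
ft_force: [-4.8, 0.1, 4.1]
width: 39.5
mod [-24.137  -1.048   6.088] mod-z in dock [-0.006  0.001  1.   ] ft dock [-4.737  0.618  4.069] mom [0.154 0.353 0.05 ]
t: 16.4
ee_pos: [632.7, -167.8, 44.3]
orientation: [-1.65, 1.483, -0.859]
ft_force: [-8.1, -1.1, 10.8]
width: 39.9
mod [-23.811  -1.145   6.016] mod-z in dock [-0.008  0.001  1.   ] ft dock [-8.216 -0.3   10.844] mom [ 0.188 -0.274  0.212]
```

Plate contact felt at z of about 6.2 mm, with roughly 15 N down. I'll ease off 1.5 mm and advance towards the pad.

```bash

python3 -m inch '[{"tx":0,"ty":-0.13,"tz":-0.07,"ax":0,"ay":0,"az":0,"jaw":0.2},{"tx":0,"ty":-0.4,"tz":0.69,"ax":0,"ay":0,"az":0,"jaw":0.2},{"tx":0,"ty":-0.4,"tz":0.69,"ax":0,"ay":0,"az":0,"jaw":0.2},{"tx":0,"ty":-0.4,"tz":0.69,"ax":0,"ay":0,"az":0,"jaw":0.2},{"tx":0,"ty":-0.25,"tz":0.43,"ax":0,"ay":0,"az":0,"jaw":0.2},{"tx":0,"ty":0,"tz":0,"ax":0,"ay":0,"az":0,"jaw":0.2},{"tx":0,"ty":0,"tz":0,"ax":0,"ay":0,"az":0,"jaw":0.2},{"tx":0,"ty":0,"tz":0,"ax":0,"ay":0,"az":0,"jaw":0.2}]'; python3 st.py
```

```text
t: 17.4
ee_pos: [661.6, -164.7, 44.3]
orientation: [-1.652, 1.484, -0.857]
ft_force: [3.7, 1.0, 1.0]
width: 39.8
mod [ 5.153 -0.923  5.987] mod-z in dock [-0.006  0.001  1.   ] ft dock [3.792 0.663 0.986] mom [ 0.15  -0.334  0.072]
```

```bash

python3 -m inch '[{"tx":0,"ty":-0.06,"tz":-0.03,"ax":0,"ay":0,"az":0,"jaw":0.2},{"tx":0,"ty":0,"tz":0,"ax":0,"ay":0,"az":0,"jaw":0.2},{"tx":0,"ty":0,"tz":0,"ax":0,"ay":0,"az":0,"jaw":0.2}]'; python3 st.py
python3 -m inch '[{"tx":0,"ty":-0.1,"tz":0.17,"ax":0,"ay":0,"az":0,"jaw":0.2},{"tx":0,"ty":-0.1,"tz":0.17,"ax":0,"ay":0,"az":0,"jaw":0.2},{"tx":0,"ty":-0.1,"tz":0.17,"ax":0,"ay":0,"az":0,"jaw":0.2},{"tx":0,"ty":-0.1,"tz":0.17,"ax":0,"ay":0,"az":0,"jaw":0.2},{"tx":0,"ty":0,"tz":0,"ax":0,"ay":0,"az":0,"jaw":0.2},{"tx":0,"ty":0,"tz":0,"ax":0,"ay":0,"az":0,"jaw":0.2},{"tx":0,"ty":0,"tz":0,"ax":0,"ay":0,"az":0,"jaw":0.2}]'; python3 st.py
```

```text
t: 17.77
ee_pos: [661.0, -164.7, 44.3]
orientation: [-1.653, 1.486, -0.856]
ft_force: [1.6, 0.4, -0.5]
width: 39.6
mod [ 4.396 -0.849  6.059] mod-z in dock [-0.004  0.001  1.   ] ft dock [ 1.65   0.215 -0.486] mom [-0.072  0.138 -0.045]
t: 18.65
ee_pos: [669.1, -163.6, 44.3]
orientation: [-1.653, 1.485, -0.856]
ft_force: [-0.3, 0.3, -1.4]
width: 39.8
mod [12.57  -0.642  6.084] mod-z in dock [-0.004  0.001  1.   ] ft dock [-0.316  0.3   -1.448] mom [0.14  0.527 0.077]
```

```bash

python3 -m inch '[{"tx":0,"ty":-0.1,"tz":0.17,"ax":0,"ay":0,"az":0,"jaw":0.2},{"tx":0,"ty":-0.1,"tz":0.17,"ax":0,"ay":0,"az":0,"jaw":0.2},{"tx":0,"ty":-0.1,"tz":0.17,"ax":0,"ay":0,"az":0,"jaw":0.2},{"tx":0,"ty":0,"tz":0,"ax":0,"ay":0,"az":0,"jaw":0.2},{"tx":0,"ty":0,"tz":0,"ax":0,"ay":0,"az":0,"jaw":0.2},{"tx":0,"ty":0,"tz":0,"ax":0,"ay":0,"az":0,"jaw":0.2}]'; python3 st.py
python3 -m inch '[{"tx":0,"ty":-0.1,"tz":0.17,"ax":0,"ay":0,"az":0,"jaw":0.2},{"tx":0,"ty":-0.1,"tz":0.17,"ax":0,"ay":0,"az":0,"jaw":0.2},{"tx":0,"ty":0,"tz":0,"ax":0,"ay":0,"az":0,"jaw":0.2},{"tx":0,"ty":0,"tz":0,"ax":0,"ay":0,"az":0,"jaw":0.2},{"tx":0,"ty":0,"tz":0,"ax":0,"ay":0,"az":0,"jaw":0.2}]'; python3 st.py; python3 chk.py c
python3 - <<'E'
import cv2
a=cv2.imread('pics/wrist_c.png')[150:450,150:600]; b=cv2.imread('pics/side_c.png')[200:310,280:440]
cv2.imwrite('pics/c.png',cv2.vconcat([cv2.resize(a,(450,300)),cv2.resize(b,(436,300),interpolation=cv2.INTER_CUBIC)[:,:436].copy() if 0 else cv2.resize(b,(450,300),interpolation=cv2.INTER_CUBIC)]))
E
```

```text
t: 19.4
ee_pos: [674.5, -163.0, 44.3]
orientation: [-1.653, 1.486, -0.856]
ft_force: [-4.7, -0.4, 0.0]
width: 39.8
mod [17.999 -0.565  6.074] mod-z in dock [-0.003  0.     1.   ] ft dock [-4.72   0.122  0.045] mom [ 0.053  0.477 -0.001]
t: 20.02
ee_pos: [678.1, -162.6, 44.3]
orientation: [-1.653, 1.486, -0.855]
ft_force: [-7.4, 0.1, 1.8]
width: 40.0
mod [21.62  -0.505  6.081] mod-z in dock [-0.003  0.     1.   ] ft dock [-7.377  0.847  1.836] mom [ 0.043  0.386 -0.007]
FK module in dock [21.62  -0.505  6.081] up 0.17370706473666744 yaw 0.045481858148110454 ft [-7.425  0.097  1.836] t 20.025 39.965718123764354
wrist 0.91 [253.0, 234.0] 12537 [[-5.4878443114054285, -20.287038432763005, 47.20834555674416], [1.1632334549417747, -1.4701415554458466, 95.75719592190562], [41.12210022919032, 17.527798354065727, 106.71487979824433]]
side 0.56 [229.2, 166.0] 448 [[-4.129328637339851, -8.084195129379568, 8.257389621313017], [22.592672685734847, 18.446536907065216, 69.30108716788098], [45.921675138567764, 29.1669983619407, 107.07223112296816]]
scene none
```

View pics/c.png

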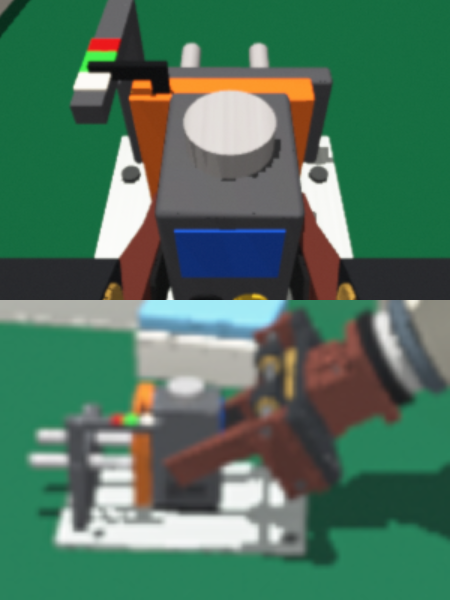

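The pointer at (105, 68) lies over the green, nearer the white end. The module is flush to the pad, centred and on the plate. I'll push 1.5 mm more, then hold.

```bash

python3 -m inch '[{"tx":0,"ty":-0.08,"tz":0.13,"ax":0,"ay":0,"az":0,"jaw":0.2},{"tx":0,"ty":0,"tz":0,"ax":0,"ay":0,"az":0,"jaw":0.2},{"tx":0,"ty":0,"tz":0,"ax":0,"ay":0,"az":0,"jaw":0.2},{"tx":0,"ty":0,"tz":0,"ax":0,"ay":0,"az":0,"jaw":0.2},{"tx":0,"ty":0,"tz":0,"ax":0,"ay":0,"az":0,"jaw":0.2},{"tx":0,"ty":0,"tz":0,"ax":0,"ay":0,"az":0,"jaw":0.2},{"tx":0,"ty":0,"tz":0,"ax":0,"ay":0,"az":0,"jaw":0.2},{"tx":0,"ty":0,"tz":0,"ax":0,"ay":0,"az":0,"jaw":0.2}]'; python3 st.py; python3 st.py; python3 chk.py d; python3 st.py
python3 - <<'E'
import cv2
a=cv2.imread('pics/wrist_d.png')[150:330,200:500]; cv2.imwrite('pics/d.png',cv2.resize(a,None,fx=2,fy=2))
E
```

```text
t: 21.32
ee_pos: [679.3, -162.5, 44.3]
orientation: [-1.653, 1.487, -0.855]
ft_force: [-9.8, -0.5, 4.3]
width: 39.8
mod [22.871 -0.513  6.07 ] mod-z in dock [-0.003  0.     1.   ] ft dock [-9.8    0.491  4.264] mom [0.054 0.402 0.033]
mod [22.871 -0.513  6.07 ] mod-z in dock [-0.003  0.     1.   ] ft dock [-9.8    0.491  4.264] mom [0.054 0.402 0.033]
FK module in dock [22.871 -0.513  6.07 ] up 0.15783304224743408 yaw 0.031238298311719426 ft [-9.799 -0.502  4.264] t 21.325 39.817037866051116
wrist 0.6 [253.0, 232.0] 12389 [[-4.166273699593624, -19.99931129688494, 47.55675563336541], [2.3926851617925475, -1.1878101188677692, 95.79586810719901], [41.76639005589194, 17.407738987417932, 106.69795747997028]]
side 0.86 [228.6, 168.0] 459 [[-2.5792903721890044, -11.208917910403795, 6.727147070118981], [24.34991924939042, 18.271690201408656, 68.77631865180133], [47.18167530834807, 28.66472013318832, 107.23151212018482]]
scene 0.51 [199.9, 204.5] 155 [[-134.54746901659865, -18.559345532167676, 2.9042856088107305], [31.063806835392285, 1.5223264216216568, 96.92526585820463], [50.10423363796409, 25.588212550066363, 108.90071188678239]]
mod [22.892 -0.498  6.066] mod-z in dock [-0.003 -0.     1.   ] ft dock [-9.455  0.669  2.093] mom [ 0.003  0.422 -0.029]
```

View pics/d.png

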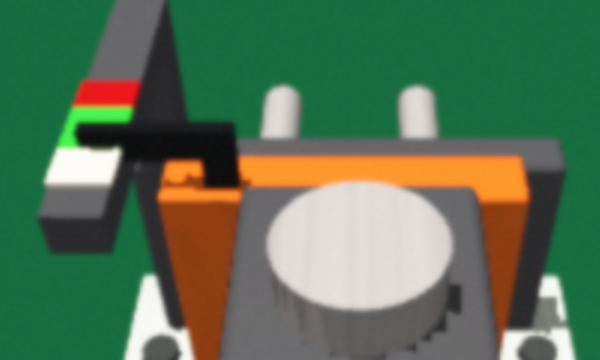

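The pointer's bar, row 135, lies in the green (rows 105–150). The force estimates are 5.5 to 8 N from the pointer and compression, and 9.5 N at the wrist including plate friction. I'll add 1 mm to centre it.

```bash

python3 -m inch '[{"tx":0,"ty":-0.06,"tz":0.09,"ax":0,"ay":0,"az":0,"jaw":0.2},{"tx":0,"ty":0,"tz":0,"ax":0,"ay":0,"az":0,"jaw":0.2},{"tx":0,"ty":0,"tz":0,"ax":0,"ay":0,"az":0,"jaw":0.2},{"tx":0,"ty":0,"tz":0,"ax":0,"ay":0,"az":0,"jaw":0.2},{"tx":0,"ty":0,"tz":0,"ax":0,"ay":0,"az":0,"jaw":0.2},{"tx":0,"ty":0,"tz":0,"ax":0,"ay":0,"az":0,"jaw":0.2},{"tx":0,"ty":0,"tz":0,"ax":0,"ay":0,"az":0,"jaw":0.2},{"tx":0,"ty":0,"tz":0,"ax":0,"ay":0,"az":0,"jaw":0.2}]'; python3 st.py
python3 - <<'E'
from h import *
z=np.load('wd.npz'); im,d=viewer.get_image('wrist'); p,u,v=cloud('wrist',d); c=im[v,u].astype(int)
a=np.radians(5.8);Rd=np.array([[np.cos(a),-np.sin(a),0],[np.sin(a),np.cos(a),0],[0,0,1]]);q=(p-[648.1,-165.2,0])@Rd
rail=(q[:,2]>94)&(q[:,2]<112)&(q[:,1]>34)&(q[:,1]<50)&(q[:,0]>20)&(q[:,0]<100)
g=rail&(c[:,1]>c[:,0]+60)&(c[:,1]>120); r=rail&(c[:,0]>c[:,1]+80); b=rail&(c.max(1)<45)
for n,m in [('green',g),('red',r),('pointer',b)]: print(n,m.sum(),np.percentile(q[m],[3,50,97],0).round(1).tolist() if m.any() else '')
o=(c[:,0]>c[:,1]+40)&(c[:,2]<90)&(q[:,2]>85)&(q[:,2]<96)&(q[:,0]>25)&(q[:,0]<75)&(abs(q[:,1])<32)
print('pad top',o.sum(),np.percentile(q[o],[3,50,97],0).round(1).tolist())
E
```

```text
t: 22.62
ee_pos: [680.2, -162.4, 44.3]
orientation: [-1.653, 1.487, -0.855]
ft_force: [-11.1, -1.2, 3.5]
width: 39.7
mod [23.742 -0.494  6.039] mod-z in dock [-0.002 -0.     1.   ] ft dock [-11.146  -0.089   3.543] mom [ 0.052  0.441 -0.063]
green 164 [[49.2, 38.7, 100.4], [56.7, 45.1, 101.1], [60.6, 48.6, 102.5]]
red 162 [[61.5, 38.5, 100.4], [65.2, 43.4, 101.1], [68.7, 48.3, 101.8]]
pointer 486 [[32.8, 34.6, 94.3], [50.2, 38.7, 97.8], [93.9, 46.2, 104.5]]
pad top 1511 [[47.0, -29.1, 86.0], [52.7, 1.8, 92.0], [58.4, 30.9, 93.3]]
```

Pad top has moved in about 12–13 mm, which is about 7–8 N. The pose is square and at rest, so I'm handing in.

```bash
python3 -c "
from workcell import ctrl,get_obs
o=get_obs();print(o['t'],o['ft_force'],max(abs(v) for v in o['qvel']));print(ctrl.close_job())"
```

```text
22.675 [-10.55450587  -0.84984097   4.33196468] 0.0013949258800368268
the job is handed in; nothing more can be done
None
```

I stood the module upright on the bracket's base plate, screen towards the open front, and pressed its back onto the pad. I handed in at 22.7 s with the gripper still holding and pushing; the hand-in gives no verdict.

**How it was moved:** I gripped it across its sides, lifted it, turned it about the tool axis to stand it up, and set it down until I felt contact. I then eased the downward force and pushed it slowly into the pad.

**Last checks:**

| Check | Result | Allowed |
|---|---|---|
| Upright (from the arm's pose) | within 0.2° | 0.1 rad (5.7°) |
| Square to the pad (from the arm's pose) | about 0° | 0.12 rad (6.9°) |
| Off centre sideways | about -0.5 mm from the arm's pose, -1.2 mm from the wrist camera | 12 mm |
| Underside height above the bench | about 6 mm, on the plate | 2 to 10 mm |
| Pointer | over the green mark | green |
| Pad travel | about 12–14 mm, so about 7–8 N | 5 to 12 N |

**Where checks disagreed:**
- **Push force:** the wrist sensor read 10.5–11 N along the push. I put the extra down to friction on the plate, which also took about 8 N downwards. A parallax-corrected reading of the pointer before the last 1 mm came out lower, at about 5.5 N. All of these are within 5 to 12 N.
- **Joint 4:** it sat at its -1.31 rad limit during the grasp, reading up to 0.0008 rad past it. I saw no fault reported, but I can't rule out that it counts as passing the range.

I kept clear of the bottles, beaker, tip box and screwdriver and saw no sign of contact, but I did not measure their positions again at the end.

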